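# Send the sample jars into the analyser and leave the station ready

### The job

Stand all the sample jars upright in the white carrier on the roller lane, then push the carrier along the rollers, without lifting it off them, fully home against the stop in the analyser's bay. Make the station ready for the operator: slide the keypad to its place, square within the corner marks where the jars stood, and hang the ear defenders astride the middle of the rail with a cup on either side. Leave the mouse, beaker and wash bottle alone.

Things in the scene. Friction and masses are not known exactly. Their poses are not given: they have to be found in the camera images.
- jar1: sample jar, amber glass with paper band and white screw lid of the same diameter: upright cylinder 56 mm diameter, 76 mm tall, about 0.17 kg; origin at centre of its underside, z up to the lid
- jar2: sample jar, amber glass with paper band and white screw lid of the same diameter: upright cylinder 56 mm diameter, 76 mm tall, about 0.17 kg; origin at centre of its underside, z up to the lid
- jar3: sample jar, amber glass with paper band and white screw lid of the same diameter: upright cylinder 56 mm diameter, 76 mm tall, about 0.17 kg; origin at centre of its underside, z up to the lid
- jar4: sample jar, amber glass with paper band and white screw lid of the same diameter: upright cylinder 56 mm diameter, 76 mm tall, about 0.17 kg; origin at centre of its underside, z up to the lid
- carrier: open white plastic carrier tray (x 142, y 176, 40 mm tall, walls and floor 4 mm, so 134 x 168 mm inside, no dividers) standing on the rollers; room for four jars two by two; origin at centre of its underside, y along the lane
- lane: fixed roller lane into the analyser's bay; origin on bench at lane centre, +y towards the bay. Free roller tops 30 mm up, 150 mm between sides: guides 45 mm high, 6 thick from y -280 to +60 mm, then bay cheeks 46 high, 10 thick, to y +280 where a black stop (85 high) closes the bay; behind it the grey analyser, 105 high, 300 mm long, x -80 to +160 mm
- bay (a point): the point where the centre of the carrier's underside lies when the carrier is fully home against the end stop: 88 mm before the stop, at roller-top height; axes as the lane's
- defenders: ear defenders standing on their cups, arch up: 166 mm over the cups along x; cups 34 x 62 x 72 mm, 97 mm apart; origin on the bench between the cups. Crown pad to grip: 56 mm along x, 26 mm along y, 115 to 145 mm above the origin; the arch is open below it (flat 56 mm, then sloping down to the cups). Nothing above the cups is wider than 26 mm in y
- rail: fixed low hanging rail: bar 16 mm diameter, 172 mm long along its y, on two posts at y = +-82 mm with feet 100 mm long along x; origin on the bench under the bar's middle
- bar (a point): top of the bar at its middle, 150 mm above the bench; y along the bar
- keypad: loose black numeric keypad, x 90, y 130, 24 mm high (keys to 27 mm), about 0.45 kg; origin at centre of its underside
- spot: the keypad's place: four flat black corner marks on the bench round a rectangle x 98, y 138 mm (nothing to bump into); origin at its centre, axes as the keypad's should be; the jars stand here at first
- mouse: bystander: black computer mouse 100 x 60 x 30 mm; origin at centre of underside
- beaker: bystander: glass beaker 72 mm diameter, 95 mm tall; origin at centre of underside
- wash_bottle: bystander: white wash bottle 66 mm diameter, 160 mm tall; origin at centre of underside

How it is judged (in metres and radians):
On the way, in this order (a step that is already met when the one before it is completed fails the run):
1. every jar stands upright in the carrier, which is on the rollers and still outside the bay (x of jar1 in the frame of carrier between -0.046 and 0.046 m and y of jar1 in the frame of carrier between -0.064 and 0.064 m and z of jar1 in the frame of carrier between -0.004 and 0.02 m and angle between each of jar1, jar2, jar3, jar4's own z axis and vertical below 0.25 rad and x of jar2 in the frame of carrier between -0.046 and 0.046 m and y of jar2 in the frame of carrier between -0.064 and 0.064 m and z of jar2 in the frame of carrier between -0.004 and 0.02 m and x of jar3 in the frame of carrier between -0.046 and 0.046 m and y of jar3 in the frame of carrier between -0.064 and 0.064 m and z of jar3 in the frame of carrier between -0.004 and 0.02 m and x of jar4 in the frame of carrier between -0.046 and 0.046 m and y of jar4 in the frame of carrier between -0.064 and 0.064 m and z of jar4 in the frame of carrier between -0.004 and 0.02 m and z of carrier in the frame of bay between -0.012 and 0.012 m and y of carrier in the frame of bay below -0.15 m), for 0.2 s.
2. the loaded carrier is fully home in the bay (y of carrier in the frame of bay above -0.01 m and z of carrier in the frame of bay between -0.012 and 0.012 m and x of jar1 in the frame of carrier between -0.046 and 0.046 m and y of jar1 in the frame of carrier between -0.064 and 0.064 m and z of jar1 in the frame of carrier between -0.004 and 0.02 m and angle between each of jar1, jar2, jar3, jar4's own z axis and vertical below 0.25 rad and x of jar2 in the frame of carrier between -0.046 and 0.046 m and y of jar2 in the frame of carrier between -0.064 and 0.064 m and z of jar2 in the frame of carrier between -0.004 and 0.02 m and x of jar3 in the frame of carrier between -0.046 and 0.046 m and y of jar3 in the frame of carrier between -0.064 and 0.064 m and z of jar3 in the frame of carrier between -0.004 and 0.02 m and x of jar4 in the frame of carrier between -0.046 and 0.046 m and y of jar4 in the frame of carrier between -0.064 and 0.064 m and z of jar4 in the frame of carrier between -0.004 and 0.02 m), for 0.2 s.
At the end, for the whole second after the job is handed in: All jars upright (14 deg) in the carrier; carrier on the rollers within 10 mm of the stop; keypad flat within 20 mm and 11 deg of its place; ear defenders hang by the crown astride the bar (20 deg), within 50 mm of its middle, tilted under 17 deg; all at rest (all of step 2 and x of defenders in the frame of bar between -0.03 and 0.03 m and y of defenders in the frame of bar between -0.05 and 0.05 m and z of defenders in the frame of bar between -0.13 and -0.105 m and angle between the y axis of defenders and the y axis of bar, either way round below 0.35 rad and angle between defenders's own z axis and vertical below 0.3 rad and contact force between defenders and rail above 0.5 N and horizontal distance between keypad and spot below 0.02 m and angle between the x axis of keypad and the x axis of spot, either way round below 0.2 rad and height (world z) of keypad below 0.01 m and linear speed of each of carrier, defenders, keypad, jar1, jar2, jar3, jar4 below 0.02 m/s); the robot touches nothing.
It fails at once if the carrier is lifted off the rollers (z of carrier in the frame of bay above 0.03 m).
It fails at once if a bystander is moved more than 3 cm or tipped (distance of any of mouse, beaker, wash_bottle from where it was at the start of the episode above 0.03 m or angle between any of mouse, beaker, wash_bottle's own z axis and vertical above 0.5 rad).
Of jar1, jar2, jar3, jar4 only 3 to 4 are there at a start; the rules pass over those that are not, and their reading is None.
At some moment in a run one of jar1, jar2, jar3, jar4, keypad may be knocked a few centimetres aside while the robot is not near it.
It also fails if it takes over 210 s, if anything falls off the work surface, if the arm or the gripper's body presses on something with over 40 N, if the wrist force passes 120 N, or if a joint passes its speed limit or range.

### The arm

A 6-joint arm with a two-finger parallel gripper is mounted at the origin on the work surface. World frame = base frame: x ahead of the robot, y to its left, z up, the work surface at z = 0. Lengths are in mm, angles in rad, forces in N, time in s.
With the tool pointing down it reaches from about 400 to 925 mm from the base axis. Payload 12.5 kg.
Tool frame: the origin (TCP) lies between the finger pads; the fingertips stand env.tip_extent ahead of it and the grasp point (between the pads) lies 11 mm behind it (env.tip_extent is the distance from the TCP to the fingertips, in mm); z points along the fingers, y is the line along which they close (so a half turn about z gives the same grasp; the last joint's range is limited). The gripper opens to 95 mm and grips with 3 to 60 N. Pads are 20 mm wide; open, the fingers measure 119 mm over their backs; the gripper's body (75 mm by 180 mm) begins 59 mm behind the grasp point.
Start: joints at [-1.332, 0.491, 1.559, -0, 1.092, -0.106], TCP at [211.278, -588.224, 222.661] pointing down, gripper open.
Joint ranges: [-3.1, 3.1], [-0.84, 2.19], [0.05, 2.79], [-1.13, 4.28], [0.06, 2.93], [-2.69, 2.69]. Speed limits (rad/s): [2.22, 2.22, 2.79, 3.14, 3.14, 3.14].

### API

Orientations are given as [roll, pitch, yaw] about the fixed x, y, z axes, in that order (R = Rz(yaw) Ry(pitch) Rx(roll)).
In Python, from cell import env gives the robot as it stands.
- The arm moves only by the tool carry_out, never from a script. Its argument "motion" is a list of rows, each a list of 5 numbers: the shift along the tool's x, y, z in mm, then the turn about the tool's z in degrees, then the closure, from 0 (fully open) to 1 (shut). A call has 1 to 12 rows; each row shifts and turns the commanded pose from where the row before left it, along the tool's axes as they then stand; what a row does not reach is not made up. A row lasts 1/10 s, in which the tool goes at most 50 mm and 8.59 degrees, less where a joint would pass 70% of its speed; a pose out of reach is approached as far as the arm can. A call with a gripper value outside its range is refused whole. The fingers move at their own pace and stop on an object; the grip force is fixed at half the most. Time passes only in rows, so rows that do not move let the fingers close. It gives the time, the measured TCP pose, the force, the opening and the grip force at its end, in the units of the state.
- env.state(): the state, without advancing time (a new reading comes with each control period).
- env.read_camera(name): name is "scene" or "top" or "wrist"; returns a dict with "color" (384x512x3 uint8, red, green, blue), "K" (3x3 intrinsics, pixels), "R" (3x3) and "t" (3): a world point X has camera coordinates R X + t; the wrist camera has in their place "hand_eye" (4x4, takes a point from camera to tool coordinates, whose origin is the TCP and whose axes are the flange's). Camera axes: x right, y down, z forward; pixel columns grow to the right and rows downward; lengths in mm; the calibration is good to about 2 mm. A picture is of the moment at which its call begins: read the wrist's pose just before it. There is no depth.
- env.job_done(): hands the job in; it is judged then, once.
The state is a dict: "t": time; "joints": joint angles; "qvel": joint speeds; "tau": joint torques, N m; "eef_pos": TCP position; "tcp_rot": TCP orientation; "ft_force": force on the tool from outside, world axes, zero at the start; "moment": the same for the moment, N m; "opening": opening from 0.0 (shut) to 1.0 (fully open); "grip_force": force on a finger pad.
Only numpy, scipy, OpenCV 4.12 (cv2) and the standard library are available. Lean on these libraries where they do the work, as an engineer would, in place of code of your own. Each camera call takes 0.05 s, during which the arm holds its last target. There are 200 camera calls.

## Working session

There is one attempt and no reset: what is moved stays moved. The work goes in short steps, Python scripts to look and compute and a tool call to move; the robot and the scene stay as the last step left them, time stands still between calls to the robot, and variables do not carry over. Pictures are saved under pics/ and viewed, at most 14 in all, crops included, and the job is handed in when it is done.

Besides the shell and the picture viewer there is one more tool, called after ">>>" as name(argument=value, ...), one argument or row to a line, values as JSON. carry_out: Moves the arm, as the interface text tells. Its arguments: {"type":"object","properties":{"motion":{"type":"array"}},"required":["motion"]}

```bash
ls; mkdir -p pics; cat > h.py <<'E'
import numpy as np,cv2
from cell import env
def snap(n,f):
    s=env.state(); c=env.read_camera(n); cv2.imwrite(f,c['color'][:,:,::-1]); 
    np.savez(f[:-4]+'.npz',**c,pos=s['eef_pos'],rot=s['tcp_rot']); return c
E
python3 - <<'E'
from h import *
print(env.state(),env.tip_extent)
for n in('scene','top','wrist'):
    c=snap(n,f'pics/{n}0.png')
    print(n,{k:np.round(v,3).tolist() for k,v in c.items() if k!='color'})
E
```

```text
pics
{'t': 0.0, 'joints': array([-1.33162263e+00,  4.91531202e-01,  1.55946640e+00,  2.81369039e-05,
        1.09171917e+00, -1.05598623e-01]), 'qvel': array([-9.32084616e-04, -5.36547776e-04,  7.67712684e-04,  1.03774814e-04,
       -1.69579352e-05,  1.39866155e-03]), 'tau': array([-3.15790828e-06, -6.12661815e+01, -2.58182484e+01,  6.91680377e-02,
        4.82427387e-02, -1.11504060e-04]), 'eef_pos': array([ 211.20822986, -587.96727235,  222.07353277]), 'tcp_rot': array([-3.14047743e+00, -1.43300733e-04,  3.44759251e-01]), 'ft_force': array([ 0.19298614,  1.06122491, -0.52805627]), 'moment': array([0.02499391, 0.00867862, 0.02586656]), 'grip_force': 0.0, 'opening': 1.0036694599000637} 8.0
scene {'K': [[400.271, 0.0, 253.231], [0.0, 400.271, 193.479], [0.0, 0.0, 1.0]], 'R': [[0.242, 0.97, 0.003], [0.766, -0.19, -0.615], [-0.596, 0.151, -0.789]], 't': [-105.308, -374.399, 1830.219]}
top {'K': [[474.769, 0.0, 252.943], [0.0, 474.769, 183.746], [0.0, 0.0, 1.0]], 'R': [[-0.008, -1.0, -0.01], [-0.998, 0.009, -0.056], [0.056, 0.009, -0.998]], 't': [-20.863, 596.567, 1581.924]}
wrist {'K': [[300.548, 0.0, 255.029], [0.0, 300.548, 190.529], [0.0, 0.0, 1.0]], 'hand_eye': [[-0.0, -0.962, -0.273, 75.822], [1.0, -0.0, 0.0, 0.041], [-0.0, -0.273, 0.962, -161.794], [0.0, 0.0, 0.0, 1.0]]}
```

View pics/top0.png

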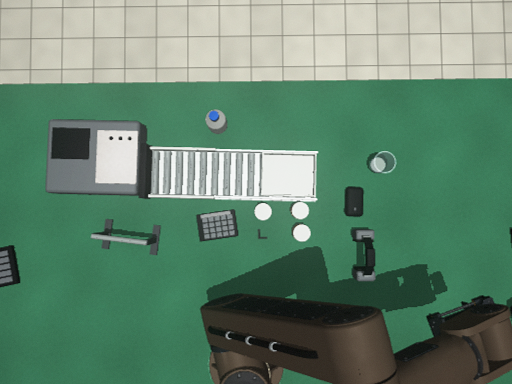

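View pics/scene0.png

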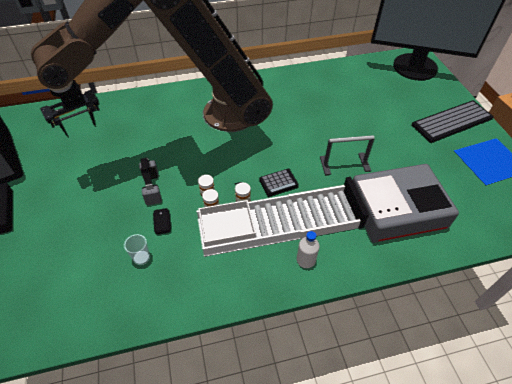

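The top view shows three jars, with lids at px (263,211), (300,210) and (302,233). The keypad is at (217,225), the carrier at (288,175), the rail at (125,238), the defenders at (365,254), the mouse at (354,201), the beaker at (382,162) and the wash bottle at (216,120). The scene view agrees: lids at (206,182), (210,197) and (243,190).

```bash
cat >> h.py <<'E'
def eul(r):
    from scipy.spatial.transform import Rotation as Q
    return Q.from_euler('xyz',r).as_matrix()
def ray(c,uv):
    d=np.linalg.inv(c['K'])@np.array([uv[0],uv[1],1.])
    if 'hand_eye' in c:
        H=np.array(c['hand_eye']); W=eul(c['rot']); return W@H[:3,3]+c['pos'], W@H[:3,:3]@d
    R=c['R']; return -R.T@c['t'], R.T@d
def onz(c,uv,z):
    o,d=ray(c,uv); return o+d*(z-o[2])/d[2]
def tri(a,p,b,q):
    o1,d1=ray(a,p);o2,d2=ray(b,q)
    s=np.linalg.lstsq(np.c_[d1,-d2],o2-o1,rcond=None)[0]
    x,y=o1+s[0]*d1,o2+s[1]*d2; return (x+y)/2,np.linalg.norm(x-y)
def load(f): return dict(np.load(f))
def blobs(m,amin=30):
    n,l,s,c=cv2.connectedComponentsWithStats(m.astype(np.uint8)); return [(np.round(c[i],1).tolist(),s[i].tolist()) for i in range(1,n) if s[i][4]>=amin]
E
python3 - <<'E'
from h import *
for n in('top0','scene0'):
    c=load(f'pics/{n}.npz'); hsv=cv2.cvtColor(c['color'],cv2.COLOR_RGB2HSV)
    m=(hsv[...,1]<60)&(hsv[...,2]>170)
    r=(slice(140,300),slice(190,400)) if n=='top0' else (slice(150,260),slice(120,360))
    k=np.zeros_like(m);k[r]=m[r]; print(n)
    for b in blobs(k,15): print(b)
    im=c['color'][:,:,::-1]
    if n=='top0': z=cv2.resize(im[130:280,190:390],(800,600),interpolation=cv2.INTER_CUBIC)
    else: z=cv2.resize(im[140:260,130:290],(800,600),interpolation=cv2.INTER_CUBIC)
    cv2.imwrite(f'pics/{n}c.png',z)
E
```

```text
top0
([263.0, 176.9], [190, 147, 128, 72, 5078])
([191.2, 161.0], [190, 152, 3, 21, 46])
([203.1, 161.5], [201, 152, 4, 22, 52])
([227.1, 165.5], [225, 152, 4, 28, 71])
([377.7, 164.3], [371, 157, 14, 15, 150])
([250.4, 182.6], [249, 172, 4, 23, 69])
([190.5, 183.6], [190, 174, 2, 20, 39])
([226.1, 191.2], [225, 188, 3, 7, 18])
([262.7, 211.2], [254, 203, 18, 17, 238])
([215.9, 214.2], [202, 212, 28, 6, 50])
([301.6, 232.6], [293, 224, 18, 18, 239])
scene0
([205.2, 180.0], [198, 175, 16, 11, 136])
([242.3, 187.9], [235, 182, 16, 12, 148])
([281.9, 186.8], [271, 183, 23, 9, 43])
([269.1, 218.5], [196, 185, 164, 64, 4012])
([209.8, 194.7], [202, 189, 16, 12, 151])
([308.1, 246.3], [300, 238, 19, 15, 170])
([141.0, 255.4], [134, 251, 15, 9, 111])
```

View pics/top0c.png

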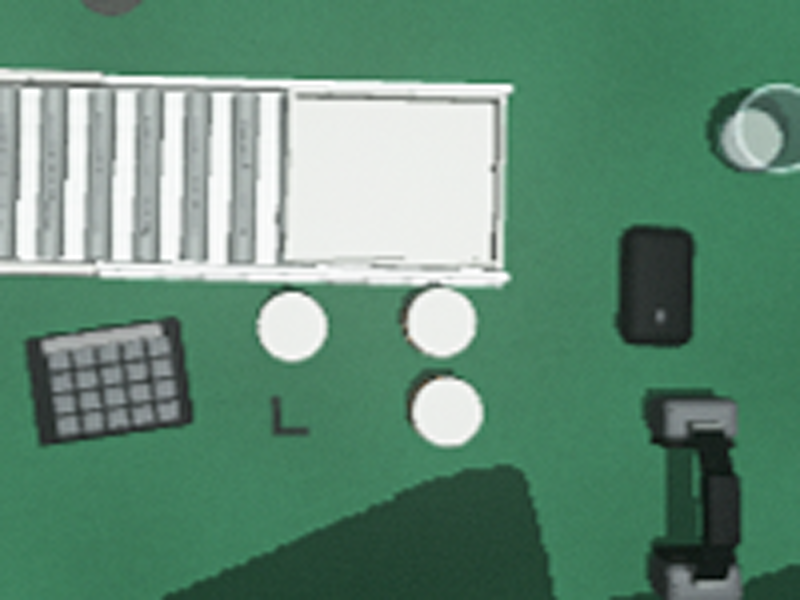

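View pics/scene0c.png

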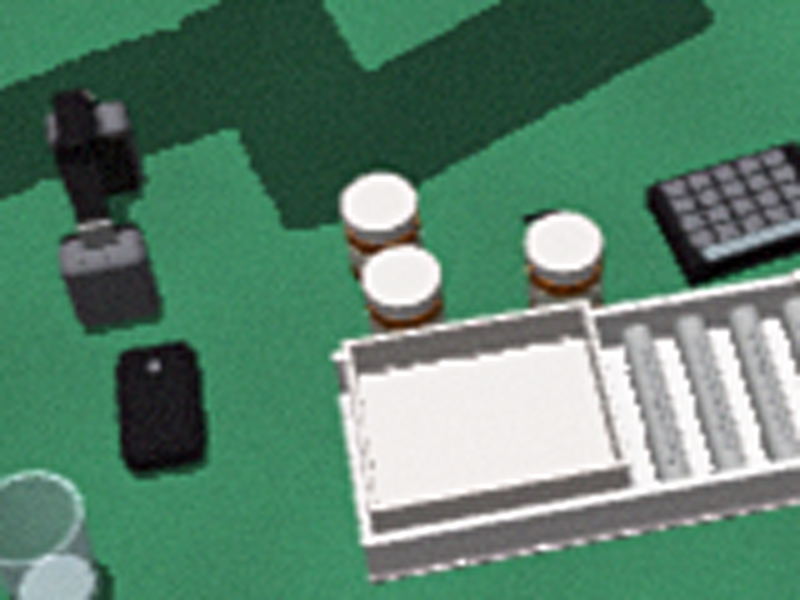

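```bash
python3 - <<'E'
from h import *
T=load('pics/top0.npz');S=load('pics/scene0.npz')
f=lambda x,y:((x+.5)/4+190-.5,(y+.5)/4+130-.5)
g=lambda x,y:((x+.5)/5+130-.5,(y+.5)/5+140-.5)
r=lambda v:np.round(v,1)
for n,a,b in(('A',f(293,326),g(564,241)),('B',f(441,322),g(402,278)),('C',f(447,411),g(380,203))):
    p,e=tri(T,a,S,b); print(n,r(p),r(e),r(onz(T,a,76)))
for n,a,z in(('carrierNE',f(505,92),70),('carrierSE',f(503,272),70),('carrNW',f(290,90),70),('carrSW',f(284,265),70),('guide end N',f(512,88),45),('guide end S',f(508,280),45),('guide far N',(152,148),46),('far S',(150,197),46),('mark',f(276,432),0),
 ('kp1',f(28,340),24),('kp2',f(178,320),24),('kp3',f(191,422),24),('kp4',f(42,444),24),('pad',f(722,510),145),('rail1',(92,236),150),('rail2',(158,243),150)): print(n,r(onz(T,a,z)))
print('crown',tri(T,f(722,510),S,g(75,103)))
print('rail',tri(T,(92,236),S,(373,138)),tri(T,(153,242),S,(328,141)))
E
```

```text
A [504.1 -58.2  70.7] 0.4 [504.1 -58.   76. ]
B [ 506.2 -178.8   66.6] 1.2 [ 506.4 -177.4   76. ]
C [ 434.4 -182.4   68.7] 0.9 [ 434.8 -181.3   76. ]
carrierNE [ 693.2 -232.7   70. ]
carrierSE [ 546.4 -228.8   70. ]
carrNW [696.5 -57.4  70. ]
carrSW [553.7 -51.2  70. ]
guide end N [ 699.5 -241.7   45. ]
guide end S [ 540.4 -235.8   45. ]
guide far N [716.8 308.4  46. ]
far S [553.9 314.5  46. ]
mark [414.7 -43.6   0. ]
kp1 [494.2 163.   24. ]
kp2 [509.9  37.5  24. ]
kp3 [424.9  27.2  24. ]
kp4 [407.7 151.5  24. ]
pad [ 360.8 -384.2  145. ]
rail1 [432.3 469.3 150. ]
rail2 [409.3 265.7 150. ]
crown (array([ 361.59544036, -383.01837288,  153.62160833]), np.float64(1.5891201778553854))
rail (array([431.2024965 , 476.50311388, 129.19368057]), np.float64(0.07016314070080924)) (array([413.77536651, 289.8863917 , 139.77353471]), np.float64(13.399865037232354))
```

>>> carry_out(
  motion=[
    [0,0,0,6.6,0],
    [0,0,0,6.6,0],
    [0,0,0,6.6,0],
  ],
)

```text
t: 0.45
eef_pos: [211.3, -588.1, 222.4]
tcp_rot: [-3.141, 0.0, -0.005]
ft_force: [0.8, 0.6, -0.1]
opening: 0.997
grip_force: 0.0
```

>>> carry_out(
  motion=[
    [10,-20,-3,0,0],
    [23,-43,-6,0,0],
    [23,-43,-6,0,0],
    [23,-43,-6,0,0],
    [23,-43,-6,0,0],
    [23,-43,-6,0,0],
    [23,-43,-6,0,0],
    [23,-43,-6,0,0],
    [23,-43,-6,0,0],
    [23,-43,-6,0,0],
    [23,-43,-6,0,0],
    [12,-20,-3,0,0],
  ],
)

```text
t: 1.65
eef_pos: [464.6, -115.4, 289.1]
tcp_rot: [-3.141, -0.001, 0.002]
ft_force: [-0.6, -0.7, 0.4]
opening: 0.996
grip_force: 0.0
```

```bash
python3 - <<'E'
from h import *
env.state()
c=snap('wrist','pics/w1.png'); s=np.load('pics/w1.npz'); print(s['pos'],s['rot'],env.state()['joints'])
E
```

```text
[ 464.60927196 -115.41666735  289.11563141] [-3.14149788e+00 -6.74307856e-04  1.51496478e-03] [-3.79395669e-01  2.11138065e-01  1.80870501e+00  1.06352578e-03
  1.12059125e+00  1.18894285e+00]
```

View pics/w1.png

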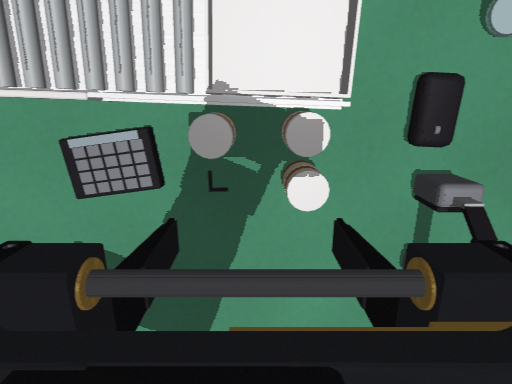

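The wrist view shows lids at (211,135), (306,133) and (307,190), the spot corner mark at (211,189), and the carrier's near wall along row ~100.

```bash
python3 - <<'E'
from h import *
W=load('pics/w1.npz');T=load('pics/top0.npz')
r=lambda v:np.round(v,1)
g=cv2.cvtColor(W['color'],cv2.COLOR_RGB2HSV)
m=((g[...,1]<70)&(g[...,2]>95)).astype(np.uint8)*255
m=cv2.morphologyEx(m,cv2.MORPH_OPEN,np.ones((5,5)))
roi=np.zeros_like(m);roi[112:215,185:335]=m[112:215,185:335]
ct,_=cv2.findContours(roi,cv2.RETR_EXTERNAL,cv2.CHAIN_APPROX_NONE)
tp=[(263,211.2),(300,210.2),(301.6,232.6)]
tp=[((x+.5)/4+189.5,(y+.5)/4+129.5) for x,y in((293,326),(441,322),(447,411))]
for c in ct:
    if cv2.contourArea(c)<300: continue
    (u,v),R=cv2.minEnclosingCircle(c); q=onz(W,(u,v),76)
    best=min((tri(W,(u,v),T,p) for p in tp),key=lambda k:k[1])
    print((u,v,R),r(q),'diam',R*2*np.linalg.norm(ray(W,(u,v))[1])*0+2*R*(ray(W,(u,v))[0][2]-76)/300.5,'tri',r(best[0]),r(best[1]))
print('mark',r(onz(W,(209,190),0)))
print('carrier S wall ends', r(onz(W,(210,95),70)), r(onz(W,(347,98),70)), r(onz(W,(354,20),70)))
cv2.imwrite('pics/w1c.png',cv2.resize(W['color'][0:150,180:380,::-1],(800,600),interpolation=cv2.INTER_CUBIC))
E
```

```text
(307.33416748046875, 189.7266082763672, 22.063133239746094) [ 435.4 -183.7   76. ] diam 55.06032336641404 tri [ 435.3 -182.4   77. ] 2.5
(210.22413635253906, 135.7413787841797, 22.953874588012695) [504.4 -60.6  76. ] diam 57.283240036429085 tri [503.6 -58.4  62.7] 1.1
(307.3172302246094, 133.66616821289062, 23.27120018005371) [ 507.1 -180.2   76. ] diam 58.07515157140281 tri [ 507.2 -177.4   87.1] 2.5
mark [413.6 -44.3   0. ]
carrier S wall ends [552.5 -61.4  70. ] [ 549.2 -227.3   70. ] [ 633.9 -228.1   70. ]
```

View pics/w1c.png

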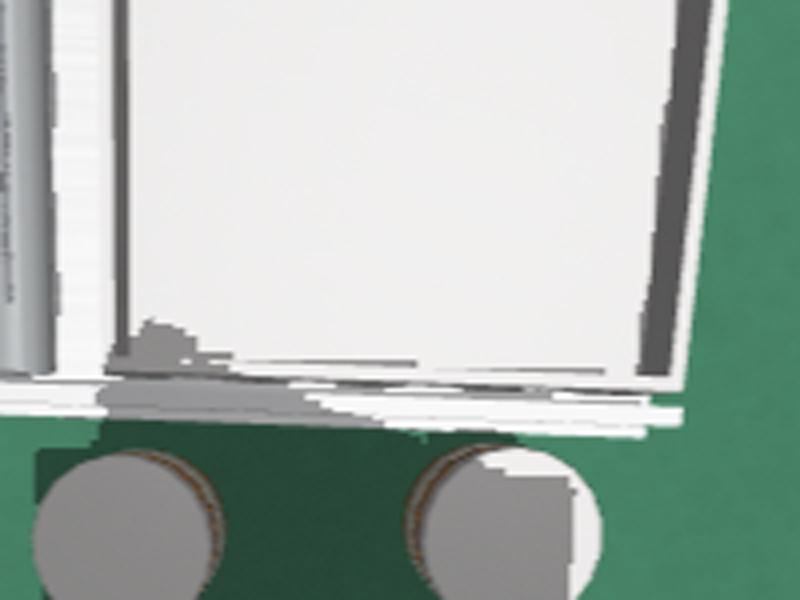

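>>> carry_out(
  motion=[
    [20,-28,35,0,0],
    [19.5,-27.5,30,0,0],
    [0,0,45,0,0],
    [0,0,45,0,0],
    [0,0,45,0,0],
    [0,0,25,0,0],
    [0,0,14,0,0],
    [0,0,0,0,0],
    [0,0,0,0,1],
    [0,0,0,0,1],
    [0,0,0,0,1],
    [0,0,0,0,1],
  ],
)

```text
t: 2.9
eef_pos: [503.5, -63.1, 50.4]
tcp_rot: [3.141, -0.001, -0.001]
ft_force: [-0.0, 0.4, -0.0]
opening: 0.719
grip_force: 0.0
```

>>> carry_out(
  motion=[
    [0,0,0,0,1],
    [0,0,0,0,1],
    [0,0,-10,0,1],
    [0,0,-30,0,1],
  ],
)

```text
t: 3.3
eef_pos: [502.0, -62.8, 88.6]
tcp_rot: [-3.141, 0.004, -0.001]
ft_force: [-0.1, 0.0, -1.3]
opening: 0.582
grip_force: 30.0
```

>>> carry_out(
  motion=[
    [0,0,-45,0,1],
    [0,0,-45,0,1],
    [45,10,0,0,1],
    [45,10,0,0,1],
    [45,10,0,0,1],
    [18,5,0,0,1],
    [0,0,0,0,1],
    [0,0,20,0,1],
    [0,0,0,0,1],
  ],
)

```text
t: 4.2
eef_pos: [654.3, -97.7, 157.7]
tcp_rot: [-3.141, 0.004, -0.001]
ft_force: [-0.3, 0.3, -1.4]
opening: 0.582
grip_force: 30.0
```

```bash
python3 - <<'E'
from h import *
env.state()
snap('wrist','pics/w2.png');snap('top','pics/t2.png'); s=np.load('pics/w2.npz'); print(s['pos'],s['rot'])
E
```

```text
[654.29373074 -97.67190687 157.73852817] [-3.14064756e+00  4.45655306e-03 -7.32250431e-04]
```

View pics/w2.png

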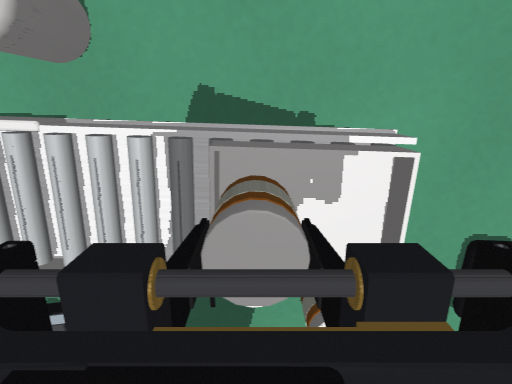

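Lid at (256,250). The carrier's far rim runs from (210,142) to (415,153).

```bash
python3 - <<'E'
from h import *
W=load('pics/w2.npz')
for p,z in(((256,247),184),((204,247),184),((309,247),184),((210,142),70),((415,153),70),((397,130),45)): print(p,np.round(onz(W,p,z),1))
E
```

```text
(256, 247) [662.8 -98.6 184. ]
(204, 247) [662.8 -72.9 184. ]
(309, 247) [ 662.8 -124.9  184. ]
(210, 142) [700.7 -61.   70. ]
(415, 153) [ 691.4 -231.3   70. ]
(397, 130) [ 708.2 -225.5   45. ]
```

>>> carry_out(
  motion=[
    [-2,0,35,0,1],
    [0,0,25,0,1],
    [0,0,8,0,1],
    [0,0,4,0,1],
    [0,0,0,0,1],
  ],
)

```text
t: 4.8
eef_pos: [654.6, -98.2, 88.6]
tcp_rot: [3.141, -0.001, -0.001]
ft_force: [0.6, 0.4, -1.6]
opening: 0.583
grip_force: 30.0
```

>>> carry_out(
  motion=[
    [0,0,3,0,1],
    [0,0,1.5,0,1],
    [0,0,0,0,1],
    [0,0,0,0,0.2],
    [0,0,0,0,0.2],
    [0,0,0,0,0.2],
  ],
)

```text
t: 5.4
eef_pos: [654.2, -98.1, 83.2]
tcp_rot: [3.142, -0.0, -0.001]
ft_force: [0.1, 0.7, -0.8]
opening: 0.767
grip_force: 0.0
```

>>> carry_out(
  motion=[
    [0,0,-30,0,0.2],
    [0,0,-45,0,0.2],
    [-10,0,-20,0,0],
    [-40,20,0,0,0],
    [-40,25,0,0,0],
    [-40,25,0,0,0],
    [-18,11,0,0,0],
    [0,0,0,0,0],
  ],
)

```text
t: 6.2
eef_pos: [504.3, -180.1, 178.5]
tcp_rot: [3.141, 0.0, -0.003]
ft_force: [0.4, -0.6, -0.2]
opening: 0.999
grip_force: 0.0
```

```bash
python3 - <<'E'
from h import *
env.state()
snap('wrist','pics/w3.png'); s=np.load('pics/w3.npz'); print(s['pos'],s['rot'])
E
```

```text
[ 504.25798401 -180.14062226  178.53833632] [ 3.14141809e+00  2.56002199e-04 -3.31177402e-03]
```

View pics/w3.png

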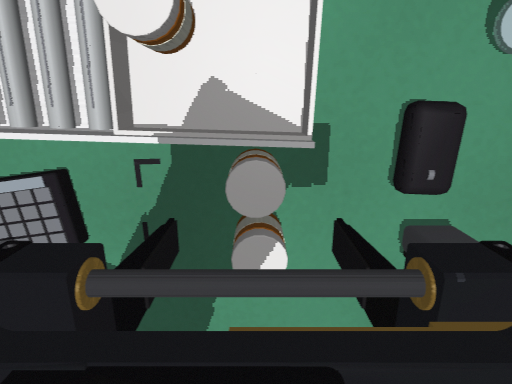

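Jar A stands in the carrier at (150,20). Lid B is at (256,186) and lid C at (259,255). A second corner mark shows at (136,161), and the carrier's near-rear rim corner is near (313,140).

```bash
python3 - <<'E'
from h import *
W=load('pics/w3.npz')
for n,p,z in(('B',(256,186),76),('C',(259,258),76),('mark',(136,161),0),('mark1',(145,250),0),('rimrear',(313,140),70),('rim front',(105,130),70),('rear wall top',(321,0),70),('Alid',(137,9),110)): print(n,np.round(onz(W,p,z),1))
E
```

```text
B [ 509.4 -181.6   76. ]
C [ 436.6 -184.3   76. ]
mark [519.2 -44.5   0. ]
mark1 [407.  -43.1   0. ]
rimrear [ 550.1 -232.6   70. ]
rim front [559.6 -48.2  70. ]
rear wall top [ 660.2 -233.5   70. ]
Alid [ 643.4 -100.9  110. ]
```

>>> carry_out(
  motion=[
    [3,1,30,0,0],
    [0,0,45,0,0],
    [0,0,40,0,0],
    [0,0,13,0,0],
    [0,0,0,0,1],
    [0,0,0,0,1],
    [0,0,0,0,1],
    [0,0,0,0,1],
    [0,0,0,0,1],
    [0,0,0,0,1],
    [0,0,-30,0,1],
    [0,0,0,0,1],
  ],
)

```text
t: 7.45
eef_pos: [510.1, -180.5, 82.5]
tcp_rot: [3.14, -0.004, -0.001]
ft_force: [0.2, 0.1, -1.9]
opening: 0.585
grip_force: 30.0
```

>>> carry_out(
  motion=[
    [0,0,-45,0,1],
    [0,0,-45,0,1],
    [0,0,-18,0,1],
    [45,3,0,0,1],
    [45,3,0,0,1],
    [40,2,0,0,1],
    [17,1,0,0,1],
    [0,0,0,0,1],
    [0,0,30,0,1],
    [0,0,0,0,1],
  ],
)

```text
t: 8.45
eef_pos: [653.5, -188.4, 154.3]
tcp_rot: [-3.139, 0.006, -0.001]
ft_force: [-1.1, 0.9, -2.2]
opening: 0.588
grip_force: 30.0
```

>>> carry_out(
  motion=[
    [0,2,35,0,1],
    [0,0,24,0,1],
    [0,0,8,0,1],
    [0,0,3,0,1],
    [0,0,0,0,1],
  ],
)

```text
t: 8.95
eef_pos: [656.3, -191.3, 89.2]
tcp_rot: [3.141, -0.001, -0.001]
ft_force: [-0.1, -0.1, -1.3]
opening: 0.589
grip_force: 30.0
```

```bash
python3 - <<'E'
from h import *
s=env.state();print(s['eef_pos'],s['ft_force'])
snap('wrist','pics/w4.png');snap('top','pics/t4.png')
a=cv2.imread('pics/w4.png');b=cv2.resize(cv2.imread('pics/t4.png')[130:250,200:360],(512,384),interpolation=cv2.INTER_CUBIC)
cv2.imwrite('pics/m4.png',cv2.resize(np.vstack([a,b]),(400,600)))
E
```

```text
[ 656.32029298 -191.26880241   89.21048008] [-0.08729012 -0.06942968 -1.33140664]
```

View pics/m4.png

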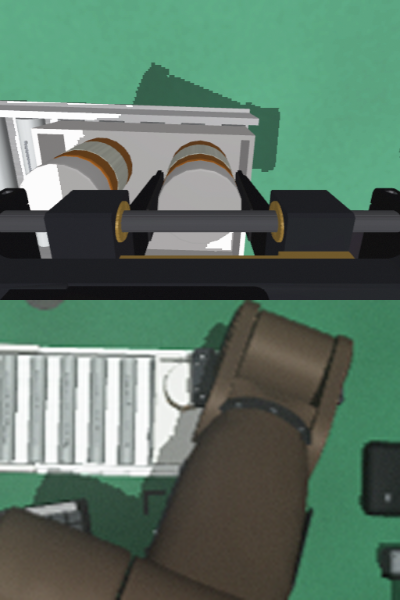

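Jar B hangs inside the walls, clear of jar A and the rear wall. I'll set it down and go to jar C.

>>> carry_out(
  motion=[
    [0,0,3,0,1],
    [0,0,1.5,0,1],
    [0,0,0,0,1],
    [0,0,0,0,0.2],
    [0,0,0,0,0.2],
    [0,0,0,0,0.2],
  ],
)

```text
t: 9.65
eef_pos: [656.1, -191.1, 83.7]
tcp_rot: [3.141, -0.0, -0.001]
ft_force: [0.9, -0.1, -0.2]
opening: 0.769
grip_force: 0.0
```

>>> carry_out(
  motion=[
    [0,0,-30,0,0.2],
    [0,0,-45,0,0.2],
    [-10,0,-20,0,0],
    [-45,-1,0,0,0],
    [-45,-1,0,0,0],
    [-45,-2,0,0,0],
    [-45,-2,0,0,0],
    [-29,-1,0,0,0],
    [0,0,0,0,0],
    [0,0,0,0,0],
  ],
)

```text
t: 10.65
eef_pos: [437.4, -184.3, 179.1]
tcp_rot: [3.141, -0.001, -0.001]
ft_force: [-0.1, -0.7, 0.0]
opening: 0.999
grip_force: 0.0
```

```bash
python3 - <<'E'
from h import *
s=env.state();print(s['eef_pos'])
W=snap('wrist','pics/w5.png');W=load('pics/w5.npz')
g=cv2.cvtColor(W['color'],cv2.COLOR_RGB2HSV)
m=((g[...,1]<70)&(g[...,2]>95)).astype(np.uint8)
m=cv2.morphologyEx(m,cv2.MORPH_OPEN,np.ones((5,5)));m[:120]=0;m[265:]=0;m[:,:190]=0;m[:,330:]=0
for b in blobs(m,200): print(b,onz(W,b[0],76))
E
```

```text
[ 437.41386754 -184.2638046   179.13714921]
([254.8, 193.1], [225, 163, 60, 60, 2817]) [ 435.82069608 -184.62255571   76.        ]
```

>>> carry_out(
  motion=[
    [-1,0,30,0,0],
    [0,0,45,0,0],
    [0,0,40,0,0],
    [0,0,14,0,0],
    [0,0,0,0,1],
    [0,0,0,0,1],
    [0,0,0,0,1],
    [0,0,0,0,1],
    [0,0,0,0,1],
    [0,0,0,0,1],
    [0,0,-30,0,1],
    [0,0,0,0,1],
  ],
)

```text
t: 11.9
eef_pos: [437.0, -184.4, 81.8]
tcp_rot: [3.14, -0.003, -0.001]
ft_force: [0.3, 0.6, -1.8]
opening: 0.59
grip_force: 30.0
```

>>> carry_out(
  motion=[
    [0,0,-45,0,1],
    [0,0,-45,0,1],
    [0,0,-18,0,1],
    [45,2,0,0,1],
    [45,2,0,0,1],
    [45,2,0,0,1],
    [20,1,0,0,1],
    [0,0,0,0,1],
    [0,0,30,0,1],
    [0,0,0,0,1],
  ],
)

```text
t: 12.9
eef_pos: [588.8, -190.3, 154.1]
tcp_rot: [-3.139, 0.006, -0.001]
ft_force: [-0.1, -0.2, -1.8]
opening: 0.583
grip_force: 30.0
```

>>> carry_out(
  motion=[
    [0,1,35,0,1],
    [0,0,24,0,1],
    [0,0,6,0,1],
    [0,0,3,0,1],
    [0,0,0,0,1],
    [0,0,2,0,1],
    [0,0,1,0,1],
    [0,0,0,0,1],
    [0,0,0,0,0.2],
    [0,0,0,0,0.2],
    [0,0,0,0,0.2],
  ],
)

```text
t: 14.0
eef_pos: [591.2, -192.1, 86.9]
tcp_rot: [3.141, -0.0, -0.001]
ft_force: [1.8, -0.3, -0.0]
opening: 0.771
grip_force: 0.0
```

>>> carry_out(
  motion=[
    [0,0,-30,0,0.2],
    [0,0,-45,0,0.2],
    [-40,0,-30,0,0.2],
    [-45,-15,0,0,0.2],
    [-40,-20,-20,0,0.2],
    [0,-20,-20,0,0.2],
    [0,0,0,0,0.2],
  ],
)

```text
t: 14.7
eef_pos: [466.2, -136.0, 234.3]
tcp_rot: [3.14, -0.004, 0.0]
ft_force: [0.4, 0.7, -0.1]
opening: 0.802
grip_force: 0.0
```

```bash
python3 - <<'E'
from h import *
s=env.state();print(s['eef_pos'],s['tcp_rot'])
snap('wrist','pics/w6.png')
E
```

```text
[ 466.24692429 -135.95749456  234.30153077] [ 3.13979098e+00 -4.40760654e-03  8.97933580e-05]
```

View pics/w6.png

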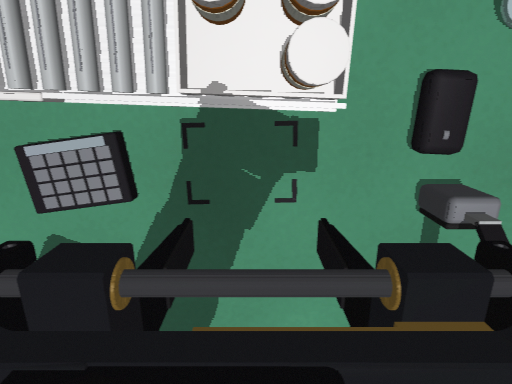

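All three jars stand in the carrier (lids near (218,5), (312,5) and (318,50)). The spot marks are all visible, with outer corners at (182,124), (298,122), (189,202) and (297,200). The keypad corners are near (15,147), (122,132), (136,197) and (38,212).

```bash
cat >spot.py <<'E'
from h import *
def marks(f,pts):
    W=load(f); P=np.array([onz(W,p,0)[:2] for p in pts]); print(np.round(P,1).tolist(),'centre',np.round(P.mean(0),1)); return P
E
python3 - <<'E'
from spot import *
P=marks('pics/w6.npz',[(182,124),(298,122),(189,202),(297,200)])
print('sides y',np.linalg.norm(P[0]-P[1]),np.linalg.norm(P[2]-P[3]),'x',np.linalg.norm(P[0]-P[2]),np.linalg.norm(P[1]-P[3]))
d=P[0]-P[1]+P[2]-P[3];print('yaw',np.arctan2(-d[0],d[1]))
d=P[0]+P[1]-P[2]-P[3];print('yaw',np.arctan2(d[1],d[0]))
W=load('pics/w6.npz');K=np.array([onz(W,p,24)[:2] for p in[(15,147),(122,132),(136,197),(38,212)]])
print(K,K.mean(0),[np.linalg.norm(K[i]-K[i-1]) for i in range(4)])
for p in((348,93),(340,104)):print(onz(W,p,70),onz(W,p,45))
E
```

```text
[[520.0, -42.8], [522.4, -192.3], [414.4, -45.6], [417.2, -194.9]] centre [ 468.5 -118.9]
sides y 149.50462727065474 149.37796479661688 x 105.55127602361486 105.25206465239086
yaw 0.01739018816508105
yaw 0.025540924762646706
[[493.59780249 159.41870014]
 [511.76214499  25.2877027 ]
 [428.99213408  17.06386806]
 [408.58992801 147.56817192]] [460.73550239  87.33461071] [np.float64(85.82991169998706), np.float64(135.3553390684947), np.float64(83.17755805135454), np.float64(132.08945202444505)]
[ 555.03939891 -232.99130524   70.        ] [ 556.08122765 -240.41264443   45.        ]
[ 544.10447535 -225.53693446   70.        ] [ 544.3088471  -232.38737666   45.        ]
```

>>> carry_out(
  motion=[
    [0,0,0,-8.1,0.37],
    [0,0,0,-8.2,0.37],
    [0,0,0,-8.2,0.37],
    [0,0,0,-8.2,0.37],
    [0,0,0,-8.2,0.37],
    [0,0,0,-8.2,0.37],
    [0,0,0,-8.2,0.37],
    [0,0,0,-8.2,0.37],
    [0,0,0,-8.2,0.37],
    [0,0,0,-8.2,0.37],
    [0,0,0,-8.2,0.37],
    [0,0,0,0,0.37],
  ],
)

```text
t: 15.95
eef_pos: [466.5, -137.6, 230.5]
tcp_rot: [-3.14, -0.0, 1.574]
ft_force: [0.4, 0.2, -0.6]
opening: 0.629
grip_force: 0.0
```

>>> carry_out(
  motion=[
    [-25,30,0,0,0.37],
    [-30,35,0,0,0.37],
    [-30,35,0,0,0.37],
    [-30,35,0,0,0.37],
    [-26,21,0,0,0.37],
    [0,0,0,0,0.37],
    [0,0,0,0,0.37],
  ],
)

```text
t: 16.65
eef_pos: [622.1, -278.3, 229.8]
tcp_rot: [-3.14, -0.001, 1.568]
ft_force: [-0.4, 0.7, -0.2]
opening: 0.626
grip_force: 0.0
```

```bash
python3 - <<'E'
from h import *
s=env.state();print(s['eef_pos'],s['tcp_rot'],s['joints'])
snap('wrist','pics/w7.png')
E
```

```text
[ 622.13832794 -278.33347978  229.79066177] [-3.13965480e+00 -1.02536408e-03  1.56784776e+00] [-5.17491962e-01  5.68579914e-01  1.39606818e+00 -6.61000678e-05
  1.17913612e+00 -5.14519095e-01]
```

View pics/w7.png

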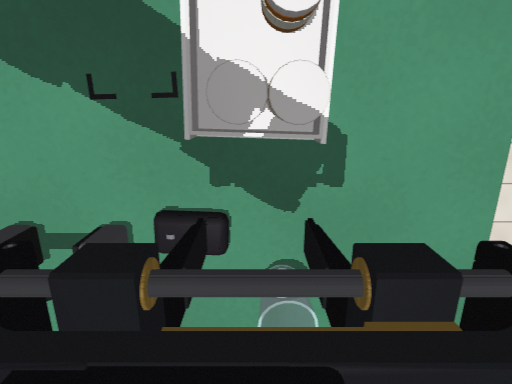

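Two jars sit at the rear of the carrier ((237,92), (299,92)) and one in front. The rear rim spans (190,137)-(323,140). The beaker rim is at (288,325).

```bash
python3 - <<'E'
from h import *
W=load('pics/w7.npz');T=load('pics/top0.npz')
for n,c,p,z in(('beakW',W,(288,325),95),('beakTrim',T,(385.5,161.5),95),('beakTbase',T,(377.5,165),0),('rearL',W,(186,138),70),('rearR',W,(326,141),70)):print(n,onz(c,p,z))
E
```

```text
beakW [ 658.92441063 -450.14816539   95.        ]
beakTrim [ 659.45159431 -451.78499347   95.        ]
beakTbase [ 657.33774463 -450.06569863    0.        ]
rearL [ 547.68845287 -234.90516938   70.        ]
rearR [ 696.26061595 -238.53210062   70.        ]
```

>>> carry_out(
  motion=[
    [0,0,30,0,0.37],
    [0,0,45,0,0.37],
    [0,0,45,0,0.37],
    [0,0,35,0,0.37],
    [0,0,17,0,0.37],
    [0,0,0,0,0.37],
    [6,0,0,0,0.37],
    [6,0,0,0,0.37],
    [6,0,0,0,0.37],
    [6,0,0,0,0.37],
    [6,0,0,0,0.37],
    [6,0,0,0,0.37],
  ],
)

```text
t: 17.9
eef_pos: [622.4, -241.4, 60.0]
tcp_rot: [3.141, 0.001, 1.572]
ft_force: [0.9, -0.7, 1.6]
opening: 0.631
grip_force: 0.4
```

>>> carry_out(
  motion=[
    [8,0.2,0,0,0.37],
    [10,0.3,0,0,0.37],
    [12,0.3,0,0,0.37],
    [12,0.3,0,0,0.37],
    [12,0.3,0,0,0.37],
    [12,0.3,0,0,0.37],
    [12,0.3,0,0,0.37],
    [12,0.3,0,0,0.37],
    [12,0.3,0,0,0.37],
    [12,0.3,0,0,0.37],
    [10,0.3,0,0,0.37],
    [8,0.3,0,0,0.37],
  ],
)

```text
t: 19.1
eef_pos: [625.5, -108.8, 59.6]
tcp_rot: [-3.141, -0.0, 1.572]
ft_force: [-0.3, -0.6, 0.6]
opening: 0.625
grip_force: 0.6
```

>>> carry_out(
  motion=[
    [10,0.3,0,0,0.37],
    [12,0.3,0,0,0.37],
    [12,0.3,0,0,0.37],
    [12,0.3,0,0,0.37],
    [12,0.3,0,0,0.37],
    [12,0.3,0,0,0.37],
    [12,0.3,0,0,0.37],
    [12,0.3,0,0,0.37],
    [12,0.3,0,0,0.37],
    [12,0.3,0,0,0.37],
    [12,0.3,0,0,0.37],
    [10,0.3,0,0,0.37],
  ],
)

```text
t: 20.3
eef_pos: [628.9, 31.3, 59.6]
tcp_rot: [-3.141, 0.0, 1.572]
ft_force: [0.5, -1.2, 0.2]
opening: 0.629
grip_force: 0.6
```

>>> carry_out(
  motion=[
    [10,0.3,0,0,0.37],
    [10,0.3,0,0,0.37],
    [10,0.3,0,0,0.37],
    [10,0.3,0,0,0.37],
    [10,0.3,0,0,0.37],
    [10,0.3,0,0,0.37],
    [8,0.3,0,0,0.37],
    [6,0.3,0,0,0.37],
    [5,0.3,0,0,0.37],
  ],
)

```text
t: 21.2
eef_pos: [631.5, 109.8, 59.6]
tcp_rot: [-3.141, 0.0, 1.572]
ft_force: [-0.6, -2.8, 1.8]
opening: 0.628
grip_force: 1.1
```

```bash
python3 - <<'E'
from h import *
s=env.state();print(s['eef_pos'],s['tcp_rot'],s['ft_force'])
snap('wrist','pics/w8.png');snap('top','pics/t8.png');snap('scene','pics/s8.png')
a=cv2.imread('pics/w8.png');b=cv2.resize(cv2.imread('pics/s8.png')[130:250,230:390],(512,384),interpolation=cv2.INTER_CUBIC)
cv2.imwrite('pics/m8.png',cv2.resize(np.vstack([a,b]),(400,600)))
E
```

```text
[631.5132439  109.7598273   59.57396707] [-3.14113263e+00  1.43266046e-04  1.57198357e+00] [-0.61726433 -2.81413012  1.78923256]
```

View pics/m8.png

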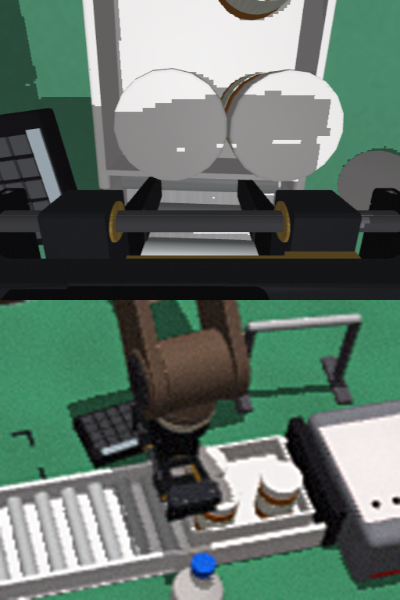

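The carrier with three upright jars is nearly at the stop.

>>> carry_out(
  motion=[
    [4,0.1,0,0,0.37],
    [4,0.1,0,0,0.37],
    [4,0.1,0,0,0.37],
    [4,0.1,0,0,0.37],
    [3,0,0,0,0.37],
    [0,0,0,0,0.37],
  ],
)

```text
t: 21.95
eef_pos: [632.1, 128.9, 59.6]
tcp_rot: [3.142, -0.0, 1.572]
ft_force: [-0.3, -0.6, 1.1]
opening: 0.63
grip_force: 0.0
```

>>> carry_out(
  motion=[
    [2,0,0,0,0.37],
    [0,0,0,0,0.37],
  ],
)

```text
t: 22.15
eef_pos: [632.1, 130.1, 59.6]
tcp_rot: [3.142, 0.0, 1.572]
ft_force: [-0.1, -2.9, -0.3]
opening: 0.631
grip_force: 1.5
```

>>> carry_out(
  motion=[
    [2,0,0,0,0.37],
    [0,0,0,0,0.37],
  ],
)

```text
t: 22.35
eef_pos: [632.1, 130.3, 59.6]
tcp_rot: [-3.141, 0.002, 1.571]
ft_force: [0.1, -15.5, 1.1]
opening: 0.625
grip_force: 7.6
```

>>> carry_out(
  motion=[
    [-6,0,0,0,0.37],
    [-20,0,0,0,0.37],
    [-20,0,-30,0,0.37],
    [-10,0,-45,0,0.37],
    [0,0,-45,0,0.37],
    [0,-30,-40,0,0.37],
    [-10,-45,-10,0,0.37],
    [-10,-45,0,0,0.37],
    [0,-45,0,0,0.37],
    [0,-7,0,0,0.37],
    [0,0,0,0,0.37],
    [0,0,0,0,0.37],
  ],
)

```text
t: 23.55
eef_pos: [461.3, 56.2, 229.9]
tcp_rot: [3.14, -0.0, 1.572]
ft_force: [0.4, 0.0, -0.4]
opening: 0.631
grip_force: 0.0
```

```bash
cat > kp.py <<'E'
from h import *
def kp(f,lo=0,hi=270,vm=75,box=None):
    W=load(f);g=cv2.cvtColor(W['color'],cv2.COLOR_RGB2HSV)
    m=((g[...,1]<90)).astype(np.uint8)  # non-green
    if box: q=np.zeros_like(m);q[box[1]:box[3],box[0]:box[2]]=m[box[1]:box[3],box[0]:box[2]];m=q
    m=cv2.morphologyEx(m,cv2.MORPH_CLOSE,np.ones((9,9)))
    m=cv2.morphologyEx(m,cv2.MORPH_OPEN,np.ones((15,15)))
    ct,_=cv2.findContours(m,cv2.RETR_EXTERNAL,cv2.CHAIN_APPROX_NONE)
    for c in ct:
        if cv2.contourArea(c)<1500: continue
        P=np.array([onz(W,p,22)[:2] for p in c[:,0]],np.float32)
        print(cv2.boundingRect(c),np.round(np.array(cv2.minAreaRect(P)[0]),1),np.round(cv2.minAreaRect(P)[1],1),cv2.minAreaRect(P)[2],np.round(cv2.boxPoints(cv2.minAreaRect(P)),1).tolist())
E
python3 - <<'E'
from kp import *
s=env.state();print(s['eef_pos'],s['tcp_rot'])
snap('wrist','pics/w9.png');snap('top','pics/t9.png')
kp('pics/w9.npz',box=(0,0,512,225))
T=load('pics/t9.npz')
g=cv2.cvtColor(T['color'],cv2.COLOR_RGB2HSV)
m=((g[...,1]<60)&(g[...,2]>170)).astype(np.uint8);m[:150]=0;m[195:]=0;m[:,:148]=0;m[:,205:]=0
m=cv2.morphologyEx(m,cv2.MORPH_OPEN,np.ones((9,9)))
for b in blobs(m,50):print(b)
E
```

```text
[461.28111104  56.18520138 229.93559148] [ 3.14018807e+00 -1.10120222e-04  1.57184690e+00]
(211, 80, 83, 112) [458.6  93.4] [ 89.  129.4] 7.709264278411865 [[405.79998779296875, 151.5], [423.1000061035156, 23.299999237060547], [511.3999938964844, 35.20000076293945], [494.0, 163.39999389648438]]
(315, 0, 197, 225) [647.7 112. ] [265.5 213.6] 88.63404083251953 [[537.7999877929688, -18.200000762939453], [751.4000244140625, -23.299999237060547], [757.7000122070312, 242.1999969482422], [544.0999755859375, 247.3000030517578]]
([173.3, 173.8], [150, 150, 43, 43, 1278])
([156.8, 160.0], [150, 152, 15, 17, 234])
```

View pics/w9.png

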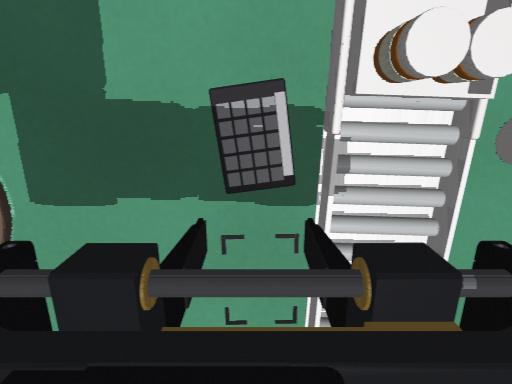

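Keypad at px (253,135), with the spot marks behind the fingers. The measured size of 89x129 agrees with the text.

>>> carry_out(
  motion=[
    [30,0,0,-1.1,0.45],
    [45,1,0,0,0.45],
    [45,1,0,0,0.45],
    [9,0,30,0,0.45],
    [0,0,45,0,0.45],
    [0,0,45,0,0.45],
    [0,0,45,0,0.45],
    [0,0,30,0,0.45],
    [0,0,14,0,0.45],
    [0,0,0,0,0.45],
    [0,0,0,0,0.45],
  ],
)

```text
t: 24.75
eef_pos: [460.6, 185.2, 20.4]
tcp_rot: [-3.141, 0.0, 1.591]
ft_force: [0.3, 0.1, -0.3]
opening: 0.55
grip_force: 0.0
```

>>> carry_out(
  motion=[
    [-6,0,3,0,0.45],
    [-8,0,0,0,0.45],
    [-8,0,0,0,0.45],
    [-8,0.3,0,0,0.45],
    [-8,0.3,0,0,0.45],
    [-8,0.3,0,0,0.45],
    [-10,0.3,0,0,0.45],
    [-10,0.3,0,0,0.45],
    [-10,0.3,0,0,0.45],
    [-10,0.3,0,0,0.45],
    [-10,0.3,0,0,0.45],
    [-10,0.3,0,0,0.45],
  ],
)

```text
t: 25.95
eef_pos: [464.9, 78.6, 18.0]
tcp_rot: [3.141, -0.0, 1.59]
ft_force: [0.2, 6.6, 6.0]
opening: 0.549
grip_force: 3.5
```

>>> carry_out(
  motion=[
    [-10,0.3,0,0,0.45],
    [-10,0.3,0,0,0.45],
    [-10,0.3,0,0,0.45],
    [-10,0.3,0,0,0.45],
    [-10,0.3,0,0,0.45],
    [-10,0.3,0,0,0.45],
    [-10,0.3,0,0,0.45],
    [-10,0.3,0,0,0.45],
    [-8,0.3,0,0,0.45],
    [-6,0,0,0,0.45],
    [-4,0,0,0,0.45],
    [0,0,0,0,0.45],
  ],
)

```text
t: 27.15
eef_pos: [469.2, -19.5, 17.8]
tcp_rot: [-3.141, 0.0, 1.59]
ft_force: [-0.2, 0.1, 0.3]
opening: 0.548
grip_force: 0.0
```

```bash
python3 - <<'E'
from h import *
s=env.state();print(s['eef_pos'],s['tcp_rot'],s['ft_force'])
E
```

```text
[469.2447725  -19.49046655  17.79752807] [-3.14118257e+00  2.31654121e-06  1.58999682e+00] [-0.22753054  0.07892666  0.33671223]
```

>>> carry_out(
  motion=[
    [-5,0,0,0,0.45],
    [-6,0,0,0,0.45],
    [-5,0,0,0,0.45],
    [-4,0,0,0,0.45],
    [-2,0,0,0,0.45],
    [0,0,0,0,0.45],
    [6,0,0,0,0.45],
    [0,0,-35,0,0.45],
    [0,0,-45,0,0.45],
    [0,0,-45,0,0.45],
    [0,0,-45,0,0.45],
    [0,0,-30,0,0.45],
  ],
)

```text
t: 28.35
eef_pos: [470.1, -34.6, 220.6]
tcp_rot: [3.139, 0.001, 1.591]
ft_force: [0.8, 1.0, 0.1]
opening: 0.549
grip_force: 0.0
```

>>> carry_out(
  motion=[
    [-45,0,0,0,0],
    [-45,0,0,0,0],
    [-30,0,0,0,0],
    [0,0,0,0,0],
    [0,0,0,0,0],
  ],
)

```text
t: 28.85
eef_pos: [472.0, -154.8, 217.3]
tcp_rot: [-3.141, -0.0, 1.59]
ft_force: [-0.0, 0.8, 0.3]
opening: 0.916
grip_force: 0.0
```

```bash
python3 - <<'E'
from kp import *
s=env.state();print(s['eef_pos'],s['tcp_rot'],s['ft_force'])
snap('wrist','pics/w10.png')
kp('pics/w10.npz',box=(150,0,320,225))
E
```

```text
[ 472.04534891 -154.80078288  217.33799665] [-3.14092338e+00 -2.10475418e-04  1.58963586e+00] [-0.0097489   0.79706477  0.33048386]
(207, 74, 78, 122) [ 459.5 -115.4] [ 89.1 140.6] 1.0520341396331787 [[413.6000061035156, -45.900001525878906], [416.20001220703125, -186.5], [505.29998779296875, -184.8000030517578], [502.79998779296875, -44.29999923706055]]
```

The keypad is at about (459.5, -119), yaw 1°, against the spot at (468.5, -119), yaw 1.2°. I'll nudge it +8 mm in x from its -x side with the fingers shut.

>>> carry_out(
  motion=[
    [18,-40,0,0,1],
    [18,-42,0,0,1],
    [0,0,0,0,1],
    [0,0,40,0,1],
    [0,0,45,0,1],
    [0,0,45,0,1],
    [0,0,45,0,1],
    [0,0,17,0,1],
    [0,0,7,0,1],
    [0,0,0,0,1],
    [0,0,0,0,1],
  ],
)

```text
t: 30.0
eef_pos: [390.2, -120.3, 19.5]
tcp_rot: [3.14, 0.001, 1.592]
ft_force: [0.1, 0.1, 1.0]
opening: 0.132
grip_force: 0.0
```

>>> carry_out(
  motion=[
    [0,0,0,0,1],
    [0,4,0,0,1],
    [0,4,0,0,1],
    [0,4,0,0,1],
    [0,4,0,0,1],
    [0,3,0,0,1],
    [0,2,0,0,1],
    [0,0,0,0,1],
  ],
)

```text
t: 30.8
eef_pos: [409.8, -119.6, 18.6]
tcp_rot: [-3.139, -0.001, 1.591]
ft_force: [-4.2, -0.3, 5.3]
opening: 0.002
grip_force: 2.6
```

>>> carry_out(
  motion=[
    [0,-6,0,0,1],
    [0,0,-30,0,1],
    [0,0,-45,0,1],
    [0,0,-45,0,0],
    [0,0,-45,0,0],
    [-20,40,-35,0,0],
    [-17,25,0,0,0],
    [0,0,0,0,0],
    [0,0,0,0,0],
  ],
)

```text
t: 31.7
eef_pos: [465.0, -153.3, 213.8]
tcp_rot: [-3.14, -0.001, 1.591]
ft_force: [-0.3, -0.4, -0.1]
opening: 0.452
grip_force: 0.0
```

```bash
python3 - <<'E'
from kp import *
s=env.state();print(s['eef_pos'],s['tcp_rot'],s['ft_force'])
snap('wrist','pics/w11.png')
kp('pics/w11.npz',box=(150,0,320,225))
W=load('pics/w11.npz');g=cv2.cvtColor(W['color'],cv2.COLOR_RGB2HSV);m=(g[...,1]<90).astype(np.uint8);m[220:]=0;m[:,:150]=0;m[:,320:]=0
m=cv2.morphologyEx(m,cv2.MORPH_CLOSE,np.ones((5,5)))
# pixel rows/cols profile -> robust edges
for x in (440,450,470,480):
  pass
for u in (235,245,255): 
  v=np.where(m[:,u])[0]; print(u,v.min(),v.max(),np.round(onz(W,(u,v.min()),22)[:2],1),np.round(onz(W,(u,v.max()),22)[:2],1))
E
```

```text
[ 464.96257303 -153.33956727  213.78762168] [-3.14040499e+00 -5.81175597e-04  1.59071635e+00] [-0.25275118 -0.41739477 -0.08117281]
(214, 75, 92, 123) [ 467.9 -115. ] [103.  140.7] 1.137628436088562 [[415.0, -45.70000076293945], [417.79998779296875, -186.3000030517578], [520.7999877929688, -184.3000030517578], [518.0, -43.599998474121094]]
235 75 197 [439.4 -45.2] [ 439.6 -185.9]
245 84 194 [450.6 -54.3] [ 451.9 -181.8]
255 84 195 [461.7 -54.1] [ 464.2 -182.9]
```

>>> carry_out(
  motion=[
    [0,0,-5,8.3,0],
    [0,0,-5,8.3,0],
    [0,0,-5,8.3,0],
    [0,0,-5,8.3,0],
    [0,0,-5,8.3,0],
    [0,0,-5,8.3,0],
    [0,0,-5,8.3,0],
    [0,0,-5,8.3,0],
    [0,0,-5,8.3,0],
    [0,0,-5,8.3,0],
    [0,0,0,8.1,0],
  ],
)

```text
t: 32.85
eef_pos: [464.7, -152.9, 264.5]
tcp_rot: [-3.141, 0.0, -0.005]
ft_force: [0.1, -0.3, -0.4]
opening: 0.999
grip_force: 0.0
```

>>> carry_out(
  motion=[
    [-20,35,0,0,0],
    [-24,42,0,0,0],
    [-24,42,0,0,0],
    [-24,42,0,0,0],
    [-24,42,0,0,0],
    [-14,28,0,0,0],
    [0,0,0,0,0],
    [0,0,0,0,0],
  ],
)

```text
t: 33.65
eef_pos: [335.0, -384.0, 263.8]
tcp_rot: [-3.14, 0.001, -0.0]
ft_force: [-0.1, 1.4, 0.1]
opening: 1.0
grip_force: 0.0
```

```bash
python3 - <<'E'
from h import *
s=env.state();print(s['eef_pos'],s['tcp_rot'],s['joints'])
snap('wrist','pics/w12.png')
E
```

```text
[ 335.03277928 -383.986445    263.84146455] [-3.14019113e+00  7.57149103e-04 -4.48630062e-04] [-9.83134459e-01  2.83294085e-01  1.78027147e+00  1.67401185e-04
  1.07961322e+00  5.88031953e-01]
```

View pics/w12.png

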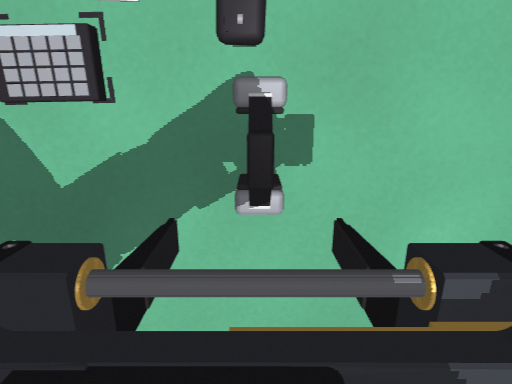

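The keypad sits square within its marks. The defenders' crown pad is centred at (260.5,155), with cups at (260,92) and (260,203), so they are nearly aligned with the world x axis.

```bash
cat rail.py 2>/dev/null; python3 - <<'E'
from h import *
W=load('pics/w12.npz');T=load('pics/top0.npz');S=load('pics/scene0.npz')
print('crown',onz(W,(260.5,155),145),[onz(W,p,145)[:2].round(1) for p in((247,155),(274,155),(260,133),(261,178))])
print('cups',onz(W,(260,92),72),onz(W,(259.5,202),72))
f=((722.5)/4+189.5,(510.5)/4+129.5)
print('tri top',tri(W,(260.5,155),T,f))
print('tri scene',tri(W,(260.5,155),S,((75.5)/5+129.5,103.5/5+139.5)))
# pad mask
g=cv2.cvtColor(W['color'],cv2.COLOR_RGB2HSV)
m=(g[...,2]<60)&(g[...,1]<90); q=np.zeros_like(m);q[95:215,220:300]=m[95:215,220:300]
for v in range(95,212,6): 
    u=np.where(q[v])[0]; print(v,(u.min(),u.max()) if len(u) else None,end=' ')
E
```

```text
crown [ 365.90417779 -389.4836177   145.        ] [array([ 365.9, -376.8]), array([ 365.9, -402.2]), array([ 386.3, -388.9]), array([ 343.7, -390.1])]
cups [ 425.05129384 -389.88287884   72.        ] [ 295.69778074 -389.73782032   72.        ]
tri top (array([ 359.61998001, -390.4389441 ,  116.18006935]), np.float64(3.3763589909931055))
tri scene (array([ 367.856363  , -386.11387011,  159.82253848]), np.float64(6.291657391286669))
95 None 101 (np.int64(249), np.int64(270)) 107 (np.int64(237), np.int64(280)) 113 (np.int64(238), np.int64(280)) 119 (np.int64(249), np.int64(271)) 125 (np.int64(249), np.int64(271)) 131 (np.int64(249), np.int64(271)) 137 (np.int64(247), np.int64(273)) 143 (np.int64(247), np.int64(273)) 149 (np.int64(247), np.int64(273)) 155 (np.int64(247), np.int64(273)) 161 (np.int64(247), np.int64(273)) 167 (np.int64(247), np.int64(273)) 173 (np.int64(247), np.int64(273)) 179 (np.int64(239), np.int64(278)) 185 (np.int64(238), np.int64(280)) 191 (np.int64(249), np.int64(270)) 197 (np.int64(249), np.int64(269)) 203 (np.int64(250), np.int64(268)) 209 None
```

>>> carry_out(
  motion=[
    [14,3,20,0,0],
    [13,2.5,30,0,0],
    [0,0,45,0,0],
    [0,0,30,0,0],
    [0,0,10,0,0],
    [0,0,0,0,0],
    [0,0,0,0,0],
  ],
)

```text
t: 34.4
eef_pos: [363.4, -390.1, 130.8]
tcp_rot: [3.14, -0.001, 0.002]
ft_force: [0.6, -0.4, 0.5]
opening: 1.001
grip_force: 0.0
```

```bash
python3 - <<'E'
from h import *
T=load('pics/top0.npz');S=load('pics/scene0.npz')
for n,c,b in(('T',T,(80,205,172,265)),('S',S,(310,120,390,185))):
    im=c['color'][b[1]:b[3],b[0]:b[2]].astype(int); hsv=cv2.cvtColor(im.astype(np.uint8),cv2.COLOR_RGB2HSV)
    m=(hsv[...,1]<80)&(hsv[...,2]>90)
    print(n); 
    for r in m[::1 if n=='T' else 2]: print(''.join('#' if x else '.' for x in r))
E
```

```text
T
............................................................................................
............................................................................................
............................................................................................
............................................................................................
............................................................................................
............................................................................................
............................................................................................
............................................................................................
............................................................................................
............................................................................................
............................................................................................
...........................................................................
[... 6456 characters left out ...]
............................#.......................
..........................................................................######
.................#..#.........................................##################
..................................................##############################
............................................####################################
.............................................###################################
..............................................##################################
...............................................#################################
................................................################################
```

>>> carry_out(
  motion=[
    [-1,0,3,0,0],
    [0,0,0,0,1],
    [0,0,0,0,1],
    [0,0,0,0,1],
    [0,0,0,0,1],
    [0,0,0,0,1],
    [0,0,0,0,1],
    [0,0,0,0,1],
    [0,0,0,0,1],
    [0,0,-15,0,1],
    [0,0,-30,0,1],
    [0,0,0,0,1],
  ],
)

```text
t: 35.6
eef_pos: [362.5, -391.0, 174.1]
tcp_rot: [3.138, -0.003, 0.001]
ft_force: [-0.4, -0.5, -2.9]
opening: 0.268
grip_force: 30.0
```

```bash
python3 - <<'E'
from h import *
T=load('pics/top0.npz');S=load('pics/scene0.npz')
A=onz(T,(90.5,236),146);B=onz(T,(146.7,242),146)
print(A,B,(A+B)/2,np.linalg.norm(A-B),np.arctan2(-(A-B)[0],(A-B)[1]))
print(tri(T,(90.5,236),S,(374.5,137)),tri(T,(146.7,242),S,(328.8,140)))
s=env.state();print(s['eef_pos'],s['ft_force'],s['opening'])
E
```

```text
[432.10232486 475.3166966  146.        ] [412.33045025 301.43677935 146.        ] [422.21638755 388.37673798 146.        ] 175.00043613544548 -0.11322361742911269
(array([431.74664698, 480.33649294, 133.97439706]), np.float64(1.5726338887443936)) (array([411.78478008, 301.74894571, 141.19086979]), np.float64(1.6563457419801784))
[ 362.51582294 -391.01614203  174.07527145] [-0.35018249 -0.50534882 -2.86365271] 0.26765555227393617
```

>>> carry_out(
  motion=[
    [15,-20,-24,0,1],
    [23,-32,-24,0,1],
    [23,-32,-24,0,1],
    [23,-32,-24,0,1],
    [23,-32,-24,0,1],
    [23,-32,-24,0,1],
    [8,-40,0,0,1],
    [0,-40,0,0,1],
    [0,-40,0,0,1],
    [0,-40,0,0,1],
    [0,-40,0,0,1],
    [0,-40,0,0,1],
  ],
)

```text
t: 36.8
eef_pos: [498.9, 31.7, 314.5]
tcp_rot: [-3.142, 0.001, 0.001]
ft_force: [-0.3, -0.2, -2.6]
opening: 0.268
grip_force: 30.0
```

>>> carry_out(
  motion=[
    [0,-40,0,0,1],
    [0,-40,0,0,1],
    [0,-40,0,0,1],
    [0,-40,0,0,1],
    [-15,-37,0,0,1],
    [-15,-37,0,0,1],
    [-15,-37,0,0,1],
    [-15,-30,0,0,1],
    [-10,-20,0,0,1],
    [0,0,0,6.5,1],
    [0,0,0,0,1],
  ],
)

```text
t: 37.9
eef_pos: [428.5, 351.4, 314.2]
tcp_rot: [3.14, 0.001, -0.113]
ft_force: [-0.7, -1.1, -2.4]
opening: 0.265
grip_force: 30.0
```

```bash
python3 - <<'E'
from h import *
s=env.state();print(s['eef_pos'],s['tcp_rot'],s['joints'])
snap('wrist','pics/w13.png')
W=load('pics/w13.npz');hsv=cv2.cvtColor(W['color'],cv2.COLOR_RGB2HSV)
m=(hsv[...,1]<80)&(hsv[...,2]>90)
for r in m[100:384:6,::4]: print(''.join('#' if x else '.' for x in r))
E
```

```text
[428.50031506 351.44614224 314.2163089 ] [ 3.14042128e+00  1.22316413e-03 -1.12888199e-01] [ 5.67796678e-01  3.07643414e-01  1.60361339e+00 -1.49027186e-04
  1.23202360e+00  2.25153013e+00]
........................................................####....................................................................
.......................................................##..........#####........................................................
.......................................................#......##########........................................................
.................................................................#.#####........................................................
................................................................................................................................
...........................................####.................................................................................
...........................................####.................................................................................
.......
[... 4581 characters left out ...]
.......................................................
................................................................................................................................
................................................................................................................................
................................................................................................................................
................................................................................................................................
................................................................................................................................
```

```bash
python3 - <<'E'
from h import *
W=load('pics/w13.npz');hsv=cv2.cvtColor(W['color'],cv2.COLOR_RGB2HSV)
m=(hsv[...,1]<80)&(hsv[...,2]>90)
E=[]
for us in(range(152,172,4),range(282,300,4)):
    for u in us:
        v=np.where(m[160:210,u])[0]+160
        if len(v): p=onz(W,(u,(v.min()+v.max())/2),146);E.append(p);print(u,v.min(),v.max(),p.round(1))
c=np.where(m[178:188].any(0))[0];print(c.min(),c.max(), onz(W,(148,182),146),onz(W,(304,187),146))
T=load('pics/top0.npz')
print(tri(W,(148,182),T,(90.5,236)),tri(W,(304,187),T,(146.7,242)))
E
```

```text
152 176 189 [433.3 467.5 146. ]
156 176 189 [432.8 463.  146. ]
160 176 189 [432.3 458.5 146. ]
164 176 189 [431.7 454.  146. ]
168 177 189 [430.6 449.6 146. ]
282 179 190 [414.2 321.4 146. ]
286 179 190 [413.7 316.9 146. ]
290 179 190 [413.2 312.4 146. ]
294 179 190 [412.7 307.9 146. ]
298 179 190 [412.2 303.4 146. ]
147 301 [434.36642078 471.84397433 146.        ] [408.47275125 296.80592247 146.        ]
(array([430.94538883, 479.99139213, 128.79308379]), np.float64(2.6842454323257328)) (array([412.83116163, 298.48545671, 159.67393272]), np.float64(0.8822870010152638))
```

>>> carry_out(
  motion=[
    [-6,-17,0,0,1],
    [-5.5,-17.5,0,0,1],
    [0,0,0,0,1],
    [0,0,20,0,1],
    [0,0,30,0,1],
    [0,0,35,0,1],
    [0,0,30,0,1],
    [0,0,14,0,1],
    [0,0,0,0,1],
  ],
)

```text
t: 38.85
eef_pos: [421.2, 386.0, 184.6]
tcp_rot: [3.139, 0.002, -0.111]
ft_force: [0.1, 0.0, -2.0]
opening: 0.273
grip_force: 30.0
```

>>> carry_out(
  motion=[
    [0,0,8,0,1],
    [0,0,5,0,1],
    [0,0,3,0,1],
    [0,0,0,0,1],
  ],
)

```text
t: 39.25
eef_pos: [424.3, 386.6, 175.8]
tcp_rot: [-3.137, -0.008, -0.111]
ft_force: [-1.0, -12.7, 39.2]
opening: 0.271
grip_force: 30.2
```

>>> carry_out(
  motion=[
    [0,0,-4,0,1],
    [0,0,-4,0,1],
    [0,0,0,0,1],
    [0,0,0,0,1],
  ],
)

```text
t: 39.65
eef_pos: [421.4, 386.6, 178.1]
tcp_rot: [3.141, 0.0, -0.112]
ft_force: [0.2, 0.0, -1.9]
opening: 0.273
grip_force: 30.0
```

```bash
python3 - <<'E'
from h import *
s=env.state();print(s['eef_pos'],s['tcp_rot'],s['ft_force'],s['moment'])
snap('scene','pics/s14.png');snap('wrist','pics/w14.png')
S=load('pics/s14.npz')
p=lambda X:(lambda c:(S['K']@c/c[2])[:2].round(1))(S['R']@np.array(X,float)+S['t'])
print('proj bar ends',p([432,472,150]),p([411,302,150]),'TCP',p(s['eef_pos']),'cups bot x+-65 exp',p([488,380,54]),p([358,394,54]))
g=cv2.cvtColor(S['color'],cv2.COLOR_RGB2HSV)
for v in range(112,200,1):
    print(v,''.join(('#' if a[2]<70 else 'o') if a[1]<95 else '.' for a in g[v,300:400]))
E
```

```text
[421.43360633 386.55395077 178.1439932 ] [ 3.14126488e+00  2.39817412e-04 -1.12165350e-01] [ 0.21635123  0.02822609 -1.94124671] [ 0.01310936  0.01321777 -0.00302585]
proj bar ends [373.3 134.4] [329.4 138.1] TCP [352.8 130.8] cups bot x+-65 exp [351.6 166.2] [342.4 142.5]
112 ..................................#########.o..##.######..#....##.#...#####.#.########..............
113 ..................................###o######################.##.##.####..##.#...######..............
114 ...................................#########.###.#.#.##############....#.....#####..................
115 ..................................#.########.###.######.#...........##.........###..#...............
116 ....................................#########.#.#........o..##########........#....#................
117 ....................................#####.#....#.#.#.###....#.#..######..##oo####...................
118 .....................................####.......#..##.###..#####.##.#############.#.................
119 ...............................................#...#.###########...#####...............
[... 7713 characters left out ...]
oooooooooooooooooooooo#########ooooooooooooooooooooooooooooooooooooooo
194 ooooooooooooooooooooooooooooooooooooooooooooooooooooo#.#######oooooooooooooooooooooooooooooooooooooo
195 oooooooooooooooooooooooooooooooooooooooooooooooooooooo########oooooooooooooooooooooooooooooooooooooo
196 ooooooooooooooooooooooooooooooooooooooooooooooooooooooo########ooooooooooooooooooooooooooooooooooooo
197 ooooooooooooooooooooooooooooooooooooooooooooooooooooooo########ooooooooooooooooooooooooooooooooooooo
198 ooooooooo..ooooooooooooooooooooooooooooooooooooooooooooo########oooooooooooooooooooooooooooooooooooo
199 ooooooooo..ooooooooooooooooooooooooooooooooooooooooooooo########oooooooooooooooooooooooooooooooooooo
```

```bash
python3 - <<'E'
from h import *
W=load('pics/w14.npz');g=cv2.cvtColor(W['color'],cv2.COLOR_RGB2HSV)
for v in range(90,290,4):
    print(v,''.join(('#' if a[2]<70 else 'o') if a[1]<95 else '.' for a in g[v,100:412:3]))
E
```

```text
90 ........................................................................................................
94 ........................................................................................................
98 ........................................................................................................
102 ........................................................................................................
106 ........................................ooooooooooooooooooooooooo.......................................
110 ........................................oooooooooooooooooooooooooo......................................
114 .......................................ooooooooooooooooooooooooooo......................................
118 .......................................ooooooooooooooooooooooooooo......................................
122 .......................................ooooooooooooooooooooooooooo......................................
126 .......................................ooooooooooooooooooooooooooo......................................
130 .........
[... 3646 characters left out ...]
########...###########################........
266 .......############################...######o##############o######...############################.......
270 oooooo#############################..oooooooo#o#o########o#o##o#oooo..#############################o#oo#
274 ooooo##############################.oooooooooooooooooooooooooooooooo..#############################ooooo
278 ooooo#############################..oooooooooooooooooooooooooooooooo..#############################ooooo
282 ooooo#############################..oooooooooooooooooooooooooooooooo..#############################ooooo
286 ooooo#############################..oooooooooooooooooooooooooooooooo..#############################ooooo
```

The far cup's image width shows the defenders sit about 13 mm lower in the grip than planned. The contact at TCP z≈176 is therefore the crown on the bar, as wanted. I'll lower lightly and release.

>>> carry_out(
  motion=[
    [0,0,2,0,1],
    [0,0,1,0,1],
    [0,0,0,0,1],
    [0,0,0,0,1],
  ],
)

```text
t: 40.15
eef_pos: [421.5, 386.6, 176.2]
tcp_rot: [-3.141, -0.001, -0.112]
ft_force: [-2.5, -2.9, 8.6]
opening: 0.27
grip_force: 30.0
```

>>> carry_out(
  motion=[
    [0,0,0,0,0.6],
    [0,0,0,0,0.5],
    [0,0,0,0,0.4],
    [0,0,0,0,0.3],
    [0,0,0,0,0.3],
    [0,0,0,0,0.3],
    [0,0,-8,0,0.3],
    [0,0,-20,0,0.3],
    [0,0,-40,0,0.3],
    [0,0,-40,0,0.3],
    [0,0,0,0,0.3],
  ],
)

```text
t: 41.25
eef_pos: [422.8, 387.5, 289.2]
tcp_rot: [-3.136, -0.007, -0.112]
ft_force: [-0.6, -0.4, 0.0]
opening: 0.701
grip_force: 0.0
```

>>> carry_out(
  motion=[
    [0,40,0,0,0],
    [20,40,0,0,0],
    [20,40,0,0,0],
    [20,40,0,0,0],
    [0,40,0,0,0],
    [0,40,0,0,0],
    [0,40,0,0,0],
    [0,0,0,0,0],
    [0,0,0,0,0],
  ],
)

```text
t: 42.15
eef_pos: [449.8, 101.1, 283.7]
tcp_rot: [-3.141, -0.0, -0.115]
ft_force: [-0.2, 0.4, 0.3]
opening: 1.001
grip_force: 0.0
```

```bash
python3 - <<'E'
from h import *
s=env.state();print(s['eef_pos'],s['tcp_rot'],s['ft_force'])
snap('scene','pics/s15.png');snap('top','pics/t15.png');snap('wrist','pics/w15.png')
S=load('pics/s15.npz');g=cv2.cvtColor(S['color'],cv2.COLOR_RGB2HSV)
for v in range(112,178,1):
    print(v,''.join(('#' if a[2]<70 else 'o') if a[1]<95 else '.' for a in g[v,315:385]))
T=load('pics/t15.npz');g=cv2.cvtColor(T['color'],cv2.COLOR_RGB2HSV)
for v in range(200,272,2):
    print(v,''.join(('#' if a[2]<70 else 'o') if a[1]<95 else '.' for a in g[v,80:170]))
E
```

```text
[449.76429377 101.09071359 283.67412163] [-3.14140750e+00 -4.75554934e-04 -1.14537526e-01] [-0.19212216  0.39134694  0.27875966]
112 ......................................................................
113 ......................................................................
114 ......................................................................
115 ......................................................................
116 ......................................................................
117 ......................................................................
118 ......................................................................
119 ......................................................................
120 ......................................................................
121 ......................................................................
122 ......................................................................
123 ......................................................................
124 ...................................................................
[... 6698 characters left out ...]
#.........................oooooooo#
258 ................................ooo#....#.##ooooooo#####.........................oooooooo#
260 ...............................ooooooooooooooooooo#####..........................oooooooo#
262 ...............................ooooooooooooooooooo####...........................oooooooo#
264 ...................................o.oooooooooooo##..............................oooooooo#
266 .................................................................................oooooooo#
268 .................................................................................oooooooo#
270 .................................................................................oooooooo#
```

```bash
python3 - <<'E'
from kp import *
T=load('pics/t15.npz');S=load('pics/s15.npz')
print('crown',onz(T,(116.8,239.5),180),'cups',onz(T,(125,216),107),onz(T,(120,261),107))
print('crown tri',tri(T,(116.8,239.5),S,(351.5,129)))
g=cv2.cvtColor(T['color'],cv2.COLOR_RGB2HSV)
for v in range(146,200,1): print(v,''.join('#' if a<110 else 'o' if a<200 else '.' for a in g[v,140:210,2]))
snap('wrist','pics/w16.png')
kp('pics/w16.npz',box=(0,0,512,225))
E
```

```text
crown [422.70326946 383.76235627 180.        ] cups [492.43195268 379.89577379 107.        ] [350.82820452 394.76636578 107.        ]
crown tri (array([422.94226429, 379.50804158, 190.33169855]), np.float64(2.406120562446283))
146 ###########ooooooooooooooooooooooo#######ooooooooooooooooooooooooooooo
147 ##########o.........................................oooooooooooooooooo
148 ##########o...........................................................
149 ########ooo.ooooooooooooooooooooooooooooooo..............o............
150 #######ooooooooooooooooo.....................ooooo.....ooooooooooooooo
151 #######ooo###ooooooooooooooooooooooooooooo........oooooooooo.o##ooo###
152 #######ooo#o..oo..oo.oooooooooooooooooooo..........oooo#oooo.o#oooo...
153 #######ooo#o........................................ooo......o#oooo...
154 #######ooo#o..........ooo............................oo......o#oooo...
155 #######oo#o............oooo..........................ooo.....o#oooo...
156 #######oooo.............o##...........................o#.....o#oooo...
157 #######ooo..............o##o................
[... 3095 characters left out ...]
oooooo
199 oooooooooooooooooooooooooooooooooooooooooooooooooooooooooooooooooooooo
(0, 147, 72, 78) [448.5 424.4] [ 99.6 134.1] 70.56233978271484 [[368.70001220703125, 399.70001220703125], [495.1000061035156, 355.1000061035156], [528.2000122070312, 449.0], [401.79998779296875, 493.6000061035156]]
(351, 85, 109, 87) [ 469.8 -109.1] [107.  146.4] 0.8840337991714478 [[415.20001220703125, -36.70000076293945], [417.5, -183.10000610351562], [524.5, -181.39999389648438], [522.2000122070312, -35.099998474121094]]
(0, 0, 512, 107) [588.3  96. ] [671.2 126.6] 83.60012817382812 [[488.0, -230.5], [613.7000122070312, -244.60000610351562], [688.5999755859375, 422.3999938964844], [562.7999877929688, 436.5]]
```

>>> carry_out(
  motion=[
    [0,40,0,0,0],
    [0,45,0,0,0],
    [0,45,0,0,0],
    [0,45,0,0,0],
    [0,40,0,0,0],
    [0,0,0,0,0],
    [0,0,0,0,0],
  ],
)

```text
t: 43.05
eef_pos: [425.7, -112.0, 283.3]
tcp_rot: [-3.141, 0.0, -0.113]
ft_force: [1.0, 0.9, 0.2]
opening: 1.002
grip_force: 0.0
```

```bash
python3 - <<'E'
from kp import *
s=env.state();print(s['eef_pos'],s['tcp_rot'])
snap('wrist','pics/w17.png');snap('top','pics/t17.png')
kp('pics/w17.npz',box=(100,20,420,222))
T=load('pics/t17.npz');g=cv2.cvtColor(T['color'],cv2.COLOR_RGB2HSV)
for v in range(198,248,2): print(v,''.join(('#' if a[2]<70 else 'o') if a[1]<95 else '.' for a in g[v,240:330]))
E
```

```text
[ 425.71637846 -111.96087444  283.26508882] [-3.14135863e+00  3.68338268e-04 -1.13453567e-01]
(200, 84, 109, 88) [ 469.3 -117.7] [106.2 142.3] 1.0119761228561401 [[414.8999938964844, -47.5], [417.5, -189.8000030517578], [523.5999755859375, -187.89999389648438], [521.0999755859375, -45.599998474121094]]
(100, 20, 239, 69) [568.9 -79.7] [315.7  81.2] 83.47723388671875 [[510.70001220703125, -231.89999389648438], [591.2999877929688, -241.10000610351562], [627.2000122070312, 72.5], [546.5, 81.80000305175781]]
198 oooooooooooooooooooooooooooooooooooooooooooooooooooooooooooooooooooooooooooooo............
200 oooooooooooooooooooooooooooooooooooooooooooooooooooooooooooooooooooooooooooooo............
202 .......................o..................................................o...............
204 .....................oooooo...............................................................
206 ..................o########oooo..o..................o########o............................
208 .................o##ooo##ooooooooooo........................#o............................
210 ................
[... 1084 characters left out ...]
########################o..........
234 ..........##oo##########ooooooooo###oooooooooooooooooooo######################oo#.........
236 ..........##############ooooooooo##oooooooooooooooooooooooooo####################.........
238 ..........###############ooooooo##ooooooooooooooooooooooooooooo#o#################o.......
240 ..........#############oooooooo##ooooooooooooooooooooooooooooooooooo##############o.......
242 .........##############ooooooo##oooooooooooooooooooooooooooooooooooooooo####o#####o.......
244 .........#ooo#########oooooooo#ooooooooooooooooooooooooooooooooooooooooo###oooooo#o.......
246 .........############oooooooo##oooooooooooooooooooooooooooooooooooooooo###ooooooo#........
```

```bash
python3 -c "
from h import *
print(env.job_done())"
```

```text
the job is handed in; nothing more can be done
None
```

The job is handed in and no verdict came back. By my last measurements, all three jars present stand upright in the carrier, which is home against the stop; the keypad is within its marks; and the ear defenders hang mid-rail.

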